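# Tip the core tubes out of a two-bay carrier and park it in the row

## Robot

A 7-joint arm with a two-finger parallel gripper is mounted at the origin on the work surface. World frame = base frame: x ahead of the robot, y to its left, z up, the work surface at z = 0. Lengths are in m, angles in rad, forces in N, time in s.
With the tool pointing down it reaches from about 0.4 to 0.85 m from the base axis. Payload 10.4 kg.
Tool frame: the origin (TCP) lies at the very end of the fingers, on their centre line; the grasp point (between the pads) lies 19 mm behind it; z points along the fingers, y is the line along which they close (so a half turn about z gives the same grasp; the last joint's range is limited). The gripper opens to 87 mm and grips with 3 to 60 N. Pads are 19 mm wide; open, the fingers measure 117 mm over their backs; the gripper's body (75 mm by 190 mm) begins 51 mm behind the grasp point.
Start: joints at [1.323, 0.332, -0.065, 1.46, 0.022, 1.35, -0.088], TCP at [0.139, -0.609, 0.223] pointing down, gripper open.
Joint ranges: [-2.6, 2.6], [-0.5, 2.12], [-1.47, 1.34], [0.16, 2.42], [-1.27, 4.41], [0.06, 2.06], [-2.6, 2.6]. Speed limits (rad/s): [2.22, 2.22, 2.79, 2.79, 3.14, 3.14, 3.14].

## Interface

Orientations are given as [roll, pitch, yaw] about the fixed x, y, z axes, in that order (R = Rz(yaw) Ry(pitch) Rx(roll)).
In Python, from station import manip, vision, ticket gives the robot as it stands.
- The arm moves only by the tool arm_command, never from a script. Its argument "targets" is a list of rows, each a list of 3 entries, a list of its own where there are three numbers: the turn, a rotation vector about the tool's x, y, z in a scale on which 1.0 is 120 degrees, then the shift along the tool's x, y, z in shares of 750 mm (1.0 is 750 mm), then the opening, from -1 (shut) to 1 (fully open). A call has 1 to 20 rows; each row is the pose to reach, as a shift and turn from the pose commanded when the call began, along the tool's axes at that moment; what a row does not reach only later rows make up. A row lasts 1/10 s, in which the tool goes at most 50 mm and 8.59 degrees, less where a joint would pass 70% of its speed; a pose out of reach is approached as far as the arm can. A call with a gripper value outside its range is refused whole. The fingers move at their own pace and stop on an object; "squeeze" is the grip in N (left out, the last holds). Time passes only in rows, so rows that repeat a pose let the fingers close. It gives the time, the measured TCP pose, the force, the opening and the grip force at its end, in the units of the state.
- manip.get_obs(): the state, without advancing time (a new reading comes with each control period).
- vision.grab_frame(name): name is "scene" or "side" or "wrist"; returns a dict with "color" (384x512x3 uint8, red, green, blue), "camera_matrix" (3x3 intrinsics, pixels), "R" (3x3) and "t" (3): a world point X has camera coordinates R X + t. Camera axes: x right, y down, z forward; pixel columns grow to the right and rows downward; lengths in m; the calibration is good to about 2 mm. A picture is of the moment at which its call begins. There is no depth.
- ticket.sign_off(): hands the job in; it is judged then, once.
The state is a dict: "time_s": time; "joint_positions": joint angles; "joint_vel": joint speeds; "tau": joint torques, N m; "position": TCP position; "tcp_rot": TCP orientation; "contact_force": force on the tool from outside, world axes, zero at the start; "torque": the same for the moment, N m; "gripper_width": opening from 0.0 (shut) to 1.0 (fully open); "gripper_force": force on a finger pad.
Only numpy, scipy, OpenCV 4.12 (cv2) and the standard library are available. Lean on these libraries where they do the work, as an engineer would, in place of code of your own. Each camera call takes 0.05 s, during which the arm holds its last target. There are 200 camera calls.

## Task

Tip the two capped steel core tubes out of the two-bay carrier into the empty steel pan by tilting the carrier over the pan, never taking hold of the tubes or plugs with the fingers, and keep the two waisted nylon plugs in their own bay all the time. Then set the carrier down level on the rubber mat in the empty place of the row on the low shelf, lying front to back like the cases (either end may face front), square with the row and centred on its mat. Do not shift the two cases in the row or disturb the other things on the bench.

Things in the scene. Friction and masses are not known exactly. Their poses are not given: they have to be found in the camera images.
- tote: Loose two-bay aluminium carrier, 0.35 kg (+-25 %), 124 mm (its x) by 160 mm (its y). Origin: centre of its underside, z up. An upright divider along its y at x = 0, 10 mm thick and 62 mm high, parts a +x bay (core tubes) from a -x bay (nylon plugs). End walls at y = +-80 mm, 50 mm high. Stands on the bench left or right of the robot, at any yaw.
- tote_handle (a point): Middle of the top edge of the carrier's handle, 115 mm above its underside; axes as the carrier's. The handle is a flat tab standing on the middle of the divider: 12 mm thick (x), 80 mm long (y), from 60 to 115 mm above the underside. Grip it across x from above.
- tube_bay (a point): Middle of the open outer edge of the +x bay: no lip, x = +62 mm, floor 20 mm above the underside; axes as the carrier's. The floor falls 15 degrees from here to the divider (5 mm above the underside), so the tubes lie against the divider and roll out over this edge once this side is tipped down by clearly more than 15 degrees.
- plug_bay (a point): Middle of the open outer edge of the -x bay, the mirror image of the tube bay (x = -62 mm): its plugs roll out if this side is tipped down more than 15 degrees, and lie against the divider if the other side is.
- tube1: Capped core tube: plain straight steel cylinder with grey end caps, 40 mm diameter, 72 mm long, 0.14 kg. Origin at its centre, y along its axis (x and z turn as it rolls). Lies in the carrier's +x bay at the start, along the divider.
- tube2: Second core tube, as tube1.
- plug1: Waisted (spool-shaped) white nylon plug: 40 mm diameter end flanges 18 mm long, 24 mm waist, 64 mm long over all, 0.07 kg. Origin at its centre, y along its axis. Lies in the carrier's -x bay at the start, along the divider.
- plug2: Second nylon plug, as plug1.
- pan: Open empty steel catch pan, fixed to the bench, 190 mm (its x) by 220 mm (its y), 48 mm high, walls and floor 4 mm. Origin: centre of its underside, z up. On the other side of the robot from the carrier. Tall fixed bench equipment (a 0.5 m high ring extruder on the right, a balance on the left) stands only beyond 0.6 m to either side.
- shelf: Low fixed plywood shelf, 190 mm deep (its x, front faces -x) by 470 mm long (its y), top 30 mm above the bench. Origin: on the bench under its centre. Carries a row of three places 150 mm apart along its y: two cases and one empty place with the mat.
- mat: Black rubber mat lying fixed on the shelf in the empty place (which of the three varies), 160 mm (its x, front to back) by 128 mm (its y) by 3 mm; axes as the shelf's. Origin: centre of its underside, on the shelf's top. The carrier, its length along the mat's x, has 13 mm clearance to a neighbouring case.
- case1: Grey plastic lidded case standing in the row, loose, 1 kg, 154 mm (its x) by 124 mm (its y), 67 mm high. Origin: centre of its underside.
- case2: Pale wooden lidded case in the row, same size and weight as case1.
- bottle: Bystander: plain greyish plastic bottle with a white cap, 68 mm diameter, 165 mm high, between pan and carrier. Origin: centre of its underside.
- mortar: Bystander: stoneware mortar 104 mm diameter, 65 mm high, with its pestle leaning out to 118 mm height. Origin: centre of its underside.
- core_ring: Bystander: polished steel core ring, 104 mm diameter, 30 mm high, lying flat between pan and carrier. Origin: centre of its underside.
- spacer: Bystander: white nylon spacer disc, 98 mm diameter, 22 mm high, lying flat. Origin: centre of its underside.
- brush: Bystander: brush 200 mm long lying flat, below 40 mm high. Origin: on the bench under its middle.

How it is judged:
On the way, in this order (a step that is already met when the one before it is completed fails the run):
1. the carrier is tipped (more than 11 degrees) over the pan (angle between tote's own z axis and vertical above 0.2 rad and horizontal distance between tote and pan below 0.22 m), for 0.02 s.
2. both tubes lie in the pan, both plugs still in their bay (x of tube1 in the frame of pan between -0.09 and 0.09 m and y of tube1 in the frame of pan between -0.105 and 0.105 m and z of each of tube1, tube2 in the frame of pan below 0.055 m and x of tube2 in the frame of pan between -0.09 and 0.09 m and y of tube2 in the frame of pan between -0.105 and 0.105 m and x of plug1 in the frame of tote between -0.065 and -0.005 m and y of plug1 in the frame of tote between -0.08 and 0.08 m and z of each of plug1, plug2 in the frame of tote below 0.06 m and x of plug2 in the frame of tote between -0.065 and -0.005 m and y of plug2 in the frame of tote between -0.08 and 0.08 m), for 0.2 s.
3. the carrier stands on its mat in the row (x of tote in the frame of mat between -0.015 and 0.015 m and y of tote in the frame of mat between -0.012 and 0.012 m and z of tote in the frame of mat below 0.008 m and angle between tote's own z axis and vertical below 0.05 rad and angle between the y axis of tote and the x axis of mat, either way round below 0.1 rad and linear speed of tote below 0.02 m/s and x of plug1 in the frame of tote between -0.065 and -0.005 m and y of plug1 in the frame of tote between -0.08 and 0.08 m and z of each of plug1, plug2 in the frame of tote below 0.06 m and x of plug2 in the frame of tote between -0.065 and -0.005 m and y of plug2 in the frame of tote between -0.08 and 0.08 m), for 0.2 s.
At the end, for the whole second after the job is handed in: Both tubes lie at rest inside the pan; both plugs are in the carrier's -x bay; the carrier stands level (3 degrees) and at rest on the mat, its centre within 15 mm front to back and 12 mm sideways of the mat's, its length within 6 degrees of the mat's x axis (all of step 3 and x of tube1 in the frame of pan between -0.09 and 0.09 m and y of tube1 in the frame of pan between -0.105 and 0.105 m and z of each of tube1, tube2 in the frame of pan below 0.055 m and x of tube2 in the frame of pan between -0.09 and 0.09 m and y of tube2 in the frame of pan between -0.105 and 0.105 m and linear speed of each of tube1, tube2 below 0.05 m/s); the robot touches nothing.
It fails at once if a plug leaves the carrier (distance between any of plug1, plug2 and tote above 0.12 m).
It fails at once if the fingers handle a tube or a plug (contact force between the fingers and tube1 above 2 N or contact force between the fingers and tube2 above 2 N or contact force between the fingers and plug1 above 2 N or contact force between the fingers and plug2 above 2 N).
It fails at once if a case in the row is shifted by more than 12 mm (distance of any of case1, case2 from where it was at the start of the episode above 0.012 m).
It fails at once if a bystander is shifted by more than 25 mm (distance of any of bottle, mortar, core_ring, spacer, brush from where it was at the start of the episode above 0.025 m).
It also fails if it takes over 59 s, if anything falls off the work surface, if the arm or the gripper's body presses on something with over 40 N, if the wrist force passes 120 N, or if a joint passes its speed limit or range.

## Working session

There is one attempt and no reset: what is moved stays moved. The work goes in short steps, Python scripts to look and compute and a tool call to move; the robot and the scene stay as the last step left them, time stands still between calls to the robot, and variables do not carry over. Pictures are saved under pics/ and viewed, at most 10 in all, crops included, and the job is handed in when it is done.

Besides the shell and the picture viewer there is one more tool, called after "Emit:" by a JSON object that holds its "op" and its "data". arm_command: Moves the arm, as the interface text tells. Its arguments: {"type":"object","properties":{"targets":{"type":"array"},"squeeze":{"type":"number"}},"required":["targets"]}

```bash
mkdir -p pics; cat > h.py <<'E'
import numpy as np, cv2
from station import manip, vision, ticket
def grab(n):
    f=vision.grab_frame(n); f['K']=np.array(f['camera_matrix']); f['R']=np.array(f['R']); f['t']=np.array(f['t']); return f
def ray(f,uv,z):
    d=f['R'].T@np.linalg.inv(f['K'])@np.array([uv[0],uv[1],1.]); c=-f['R'].T@f['t']
    return c+d*(z-c[2])/d[2]
def proj(f,X):
    p=f['K']@(f['R']@np.array(X)+f['t']); return p[:2]/p[2]
E
python3 - <<'E'
from h import *
import pickle
fs={n:grab(n) for n in ['scene','side']}
pickle.dump(fs,open('f0.pkl','wb'))
for n,f in fs.items():
    cv2.imwrite(f'pics/{n}0.png',cv2.resize(f['color'][:,:,::-1],(800,600),interpolation=cv2.INTER_CUBIC)); print(n,-f['R'].T@f['t'],f['K'][0,0],f['R'][2])
print(manip.get_obs())
E
```

```text
scene [ 1.28741035 -0.01300011  1.02890662] 357.7347674888303 [-0.64190913 -0.05177207 -0.76503093]
side [ 0.39998458 -1.05174315  1.34271608] 406.12632592313673 [ 0.06844921  0.61267848 -0.78736255]
{'time_s': 0.1, 'joint_positions': array([ 1.32338338,  0.33279003, -0.06469391,  1.46085105,  0.02162   ,
        1.34989945, -0.08848814]), 'joint_vel': array([ 1.06700500e-04, -1.85578602e-03, -4.84684250e-04, -1.88642454e-03,
       -1.03674906e-03, -1.58449878e-03, -8.51256910e-05]), 'tau': array([ 2.03849086e-03, -6.24543428e+01,  2.50904780e-02, -3.90714419e+01,
       -6.13660156e-02,  3.66539229e-02,  2.51845734e-05]), 'position': array([ 0.13923744, -0.60894101,  0.22184813]), 'tcp_rot': array([-3.14034323e+00,  7.82460487e-05,  2.24842575e-01]), 'contact_force': array([ 0.37956752,  0.25605233, -0.55629555]), 'torque': array([-0.02567044, -0.02357738,  0.02493685]), 'gripper_force': 0.0, 'gripper_width': 1.0002054640549163}
```

View pics/scene0.png

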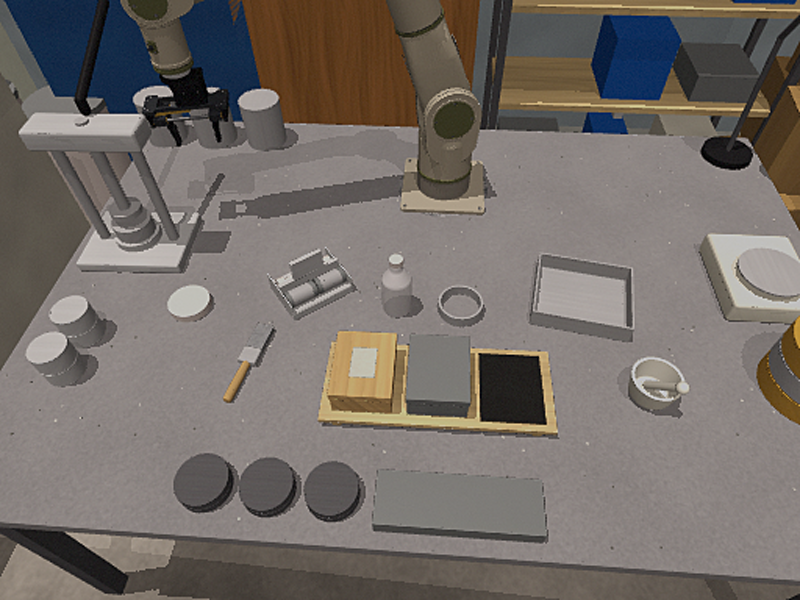

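View pics/side0.png

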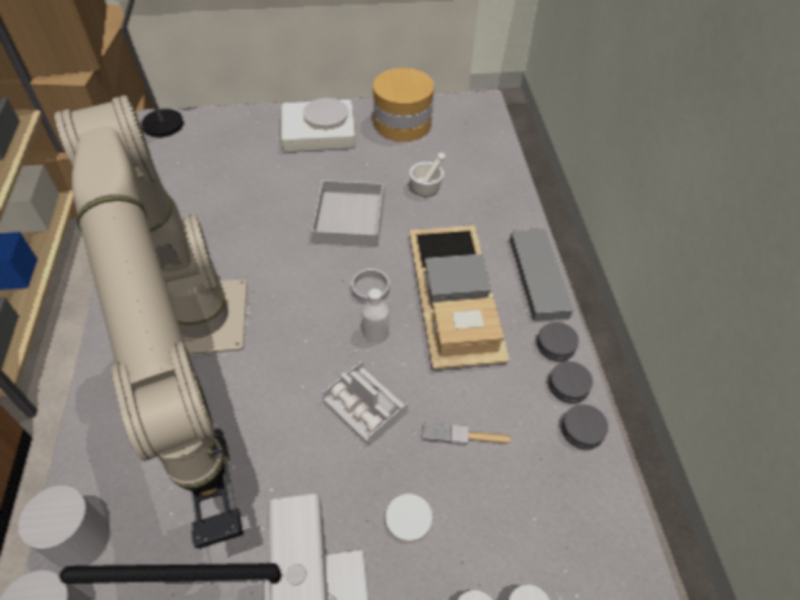

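The scene shows the carrier at about (312,282) with the tubes facing the camera. The pan is at (583,295), the mat at (512,388) and the row at (440,380). The side view shows the plugs at (355,405) on the carrier's near-left. I'll zoom in to pick corners.

```bash
python3 - <<'E'
from h import *
import pickle
fs=pickle.load(open('f0.pkl','rb'))
def crop(n,x,y,w=80,h=60):
    c=fs[n]['color'][y:y+h,x:x+w,::-1]; c=cv2.resize(c,(400,300),interpolation=cv2.INTER_CUBIC)
    for i in range(0,w,10):
        cv2.line(c,(i*5,0),(i*5,6),(0,255,255),1)
        cv2.putText(c,str(x+i),(i*5+1,14),0,.3,(0,255,255))
    for i in range(0,h,10):
        cv2.line(c,(0,i*5),(6,i*5),(0,255,255),1); cv2.putText(c,str(y+i),(7,i*5+4),0,.3,(0,255,255))
    return c
cv2.imwrite('pics/crops.png',np.vstack([np.hstack([crop('scene',160,150),crop('side',195,225)]),np.hstack([crop('scene',333,158),crop('side',195,108)])]))
f=fs['scene']
m=(f['color'].max(2)<40).astype(np.uint8); m[:215]=0;m[275:]=0;m[:,:295]=0;m[:,360:]=0
c=max(cv2.findContours(m,0,1)[0],key=cv2.contourArea); r=cv2.approxPolyDP(c,4,True)[:,0]
print('mat',r, [ray(f,p,.033).round(4) for p in r], cv2.contourArea(c))
f=fs['side']
m=(f['color'].max(2)<45).astype(np.uint8); m[:140]=0;m[175:]=0;m[:,:262]=0;m[:,310:]=0
c=max(cv2.findContours(m,0,1)[0],key=cv2.contourArea); r=cv2.approxPolyDP(c,3,True)[:,0]
print('mat side',r, [ray(f,p,.033).round(4) for p in r])
# shelf: wood hue
for n in fs:
    f=fs[n]; hsv=cv2.cvtColor(f['color'],cv2.COLOR_RGB2HSV); m=cv2.inRange(hsv,(10,60,90),(30,255,255))
    if n=='scene': m[:205]=0;m[290:]=0;m[:,:195]=0;m[:,370:]=0
    else: m[:140]=0;m[240:]=0;m[:,:258]=0;m[:,330:]=0
    pts=cv2.findNonZero(m); hull=cv2.convexHull(pts); r=cv2.approxPolyDP(hull,3,True)[:,0]
    for p in r: print(n,p,ray(f,p,.03).round(4))
E
```

```text
mat [[306 226]
 [308 268]
 [348 271]
 [344 228]] [array([0.6011, 0.0928, 0.033 ]), array([0.7562, 0.0963, 0.033 ]), array([0.7584, 0.2175, 0.033 ]), array([0.601 , 0.2187, 0.033 ])] 1632.5
mat side [[299 149]
 [269 151]
 [270 164]
 [302 161]] [array([0.7465, 0.2056, 0.033 ]), array([0.6106, 0.206 , 0.033 ]), array([0.6051, 0.1277, 0.033 ]), array([0.747, 0.132, 0.033])]
scene [356 277] [0.7752 0.2404 0.03  ]
scene [203 269] [ 0.7791 -0.2257  0.03  ]
scene [212 218] [ 0.5865 -0.2272  0.03  ]
scene [216 212] [ 0.5603 -0.2172  0.03  ]
scene [350 225] [0.5855 0.2405 0.03  ]
side [324 231] [ 0.7679 -0.2338  0.03  ]
side [277 235] [ 0.5856 -0.2343  0.03  ]
side [264 147] [0.5918 0.2359 0.03  ]
side [303 146] [0.7686 0.2255 0.03  ]
```

View pics/crops.png

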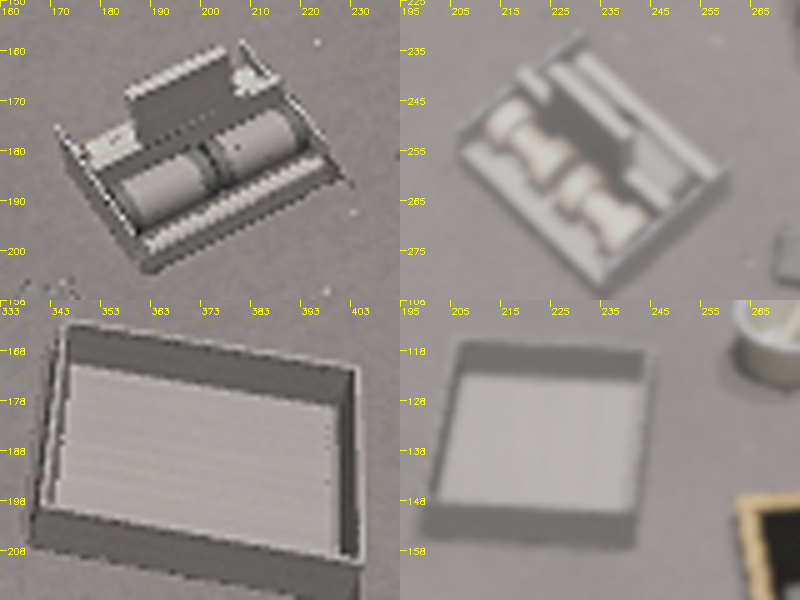

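```bash
python3 - <<'E'
from h import *
import pickle
fs=pickle.load(open('f0.pkl','rb'))
sc=lambda a,b:(160+a/5-.4,150+b/5-.4); sd=lambda a,b:(195+(a-400)/5-.4,225+b/5-.4)
pn=lambda a,b:(333+a/5-.4,158+(b-300)/5-.4); ps=lambda a,b:(195+(a-400)/5-.4,108+(b-300)/5-.4)
def pr(l,n,p,z): print(l,ray(fs[n],p,z).round(4))
pr('h scene L','scene',sc(129,95),.115);pr('h scene R','scene',sc(227,52),.115)
pr('h side L','side',sd(553,67),.115);pr('h side R','side',sd(632,133),.115)
for p in [(57,127),(142,235),(242,42),(338,175)]: pr('sc top50 %s'%(p,),'scene',sc(*p),.05)
for p in [(150,273),(350,186)]: pr('sc bot %s'%(p,),'scene',sc(*p),.0)
for p in [(580,37),(460,138),(602,275),(728,172)]: pr('sd top50 %s'%(p,),'side',sd(*p),.05)
for p in [(65,322),(358,368),(362,560),(36,508)]: pr('pan sc','scene',pn(*p),.048)
for p in [(460,343),(650,350),(640,514),(428,506)]: pr('pan sd','side',ps(*p),.048)
f=fs['scene'];
for l,(u,v),z in [('bottle cap',(396,262),.165),('ring',(461,305),.03),('mortar',(657,378),.06),('spacer',(190,302),.022),('extr',(150,120),.45)]: pr(l,'scene',(u/1.5625,v/1.5625),z)
for l,(u,v),z in [('bottle cap',(374,296),.165),('ring',(371,286),.03)]: pr(l,'side',(u/1.5625,v/1.5625),z)
E
```

```text
h scene L [ 0.4407 -0.3348  0.115 ]
h scene R [ 0.3943 -0.2728  0.115 ]
h side L [ 0.3892 -0.2818  0.115 ]
h side R [ 0.4404 -0.3406  0.115 ]
sc top50 (57, 127) [ 0.4161 -0.4047  0.05  ]
sc top50 (142, 235) [ 0.5142 -0.3215  0.05  ]
sc top50 (242, 42) [ 0.3193 -0.2815  0.05  ]
sc top50 (338, 175) [ 0.45   -0.1903  0.05  ]
sc bot (150, 273) [ 0.5095 -0.3244  0.    ]
sc bot (350, 186) [ 0.4176 -0.1889  0.    ]
sd top50 (580, 37) [ 0.4105 -0.2166  0.05  ]
sd top50 (460, 138) [ 0.3178 -0.2949  0.05  ]
sd top50 (602, 275) [ 0.4124 -0.4134  0.05  ]
sd top50 (728, 172) [ 0.5086 -0.3416  0.05  ]
pan sc [0.3066 0.247  0.048 ]
pan sc [0.3415 0.4601 0.048 ]
pan sc [0.5224 0.4284 0.048 ]
pan sc [0.4908 0.2109 0.048 ]
pan sd [0.3412 0.4476 0.048 ]
pan sd [0.5204 0.4209 0.048 ]
pan sd [0.4924 0.2063 0.048 ]
pan sd [0.3061 0.2338 0.048 ]
bottle cap [ 0.4689 -0.0915  0.165 ]
ring [0.4678 0.0561 0.03  ]
mortar [0.6571 0.4467 0.06  ]
spacer [ 0.4919 -0.5766  0.022 ]
extr [ 0.4051 -0.5492  0.45  ]
bottle cap [ 0.4547 -0.107   0.165 ]
ring [0.4557 0.0364 0.03  ]
```

```bash
cat >> h.py <<'E'
from scipy.spatial.transform import Rotation as Ro
def go(p,Rt):
    """print shift (tool mm) and turn (tool rotvec deg) from the measured pose"""
    o=manip.get_obs(); R=Ro.from_euler('xyz',o['tcp_rot'])
    s=R.inv().apply(np.array(p)-o['position'])*1000; r=(R.inv()*Rt).as_rotvec(degrees=True)
    print('turn',r.round(1),'shift',s.round(1),'t',o['time_s'],'j',o['joint_positions'].round(2)); return s,r
def toteR(yaw,tilt=0):
    """tool orientation (tool x=-tote y, z=-tote z) for a tote yaw, +x side tipped down by tilt; deg"""
    T=Ro.from_euler('ZY',[yaw,tilt],degrees=True)
    return T*Ro.from_matrix(np.array([[0,-1,0],[-1,0,0],[0,0,-1.]]).T)
E
python3 -c "
from h import *
go([.416,-.306,.20],toteR(38.3))"
```

```text
turn [-0.1  0.  64.6] shift [ 337.3 -233.6   22.1] t 0.1 j [ 1.32  0.33 -0.06  1.46  0.02  1.35 -0.09]
```

Units first: shifts go in shares of 750 mm and turns go in shares of 120 degrees. So 337 mm / 750 = 0.4493, -234 mm / 750 = -0.312, 65 degrees / 120 = 0.5417.

Emit:
{"op": "arm_command", "data": {"targets": [[[0,0,0.5417],[0.4493,-0.312,0.0293],1],[[0,0,0.5417],[0.4493,-0.312,0.0293],1],[[0,0,0.5417],[0.4493,-0.312,0.0293],1],[[0,0,0.5417],[0.4493,-0.312,0.0293],1],[[0,0,0.5417],[0.4493,-0.312,0.0293],1],[[0,0,0.5417],[0.4493,-0.312,0.0293],1],[[0,0,0.5417],[0.4493,-0.312,0.0293],1],[[0,0,0.5417],[0.4493,-0.312,0.0293],1],[[0,0,0.5417],[0.4493,-0.312,0.0293],1],[[0,0,0.5417],[0.4493,-0.312,0.0293],1],[[0,0,0.5417],[0.4493,-0.312,0.0293],1],[[0,0,0.5417],[0.4493,-0.312,0.0293],1],[[0,0,0.5417],[0.4493,-0.312,0.0293],1]]}}

```text
time_s: 1.4
position: [0.4148, -0.3072, 0.2005]
tcp_rot: [3.141, -0.0, -0.912]
contact_force: [0.4, 0.1, 0.1]
gripper_width: 1.001
gripper_force: 0.0
```

```bash
python3 - <<'E'
from h import *
import pickle
o=manip.get_obs(); print(o['position'],o['tcp_rot'],o['joint_positions'].round(2))
f=grab('wrist'); g=grab('scene'); s=grab('side'); pickle.dump((f,g,s),open('f1.pkl','wb'))
im=np.hstack([cv2.resize(f['color'],(800,600))[:,:,::-1]]).copy()
p=proj(f,[.416,-.306,.115]); print('pred handle px',p*1.5625, 'tcp scene',proj(g,o['position']),'cam',-f['R'].T@f['t'])
cv2.imwrite('pics/w1.png',im)
E
```

```text
[ 0.41477785 -0.30722703  0.20049947] [ 3.14120562e+00 -3.00931352e-05 -9.11721872e-01] [ 0.8   0.12 -0.27  1.77  0.03  1.26 -1.96]
pred handle px [396.93194153 302.40216615] tcp scene [190.86770958 145.98203401] cam [ 0.45984248 -0.36736785  0.36318782]
```

View pics/w1.png

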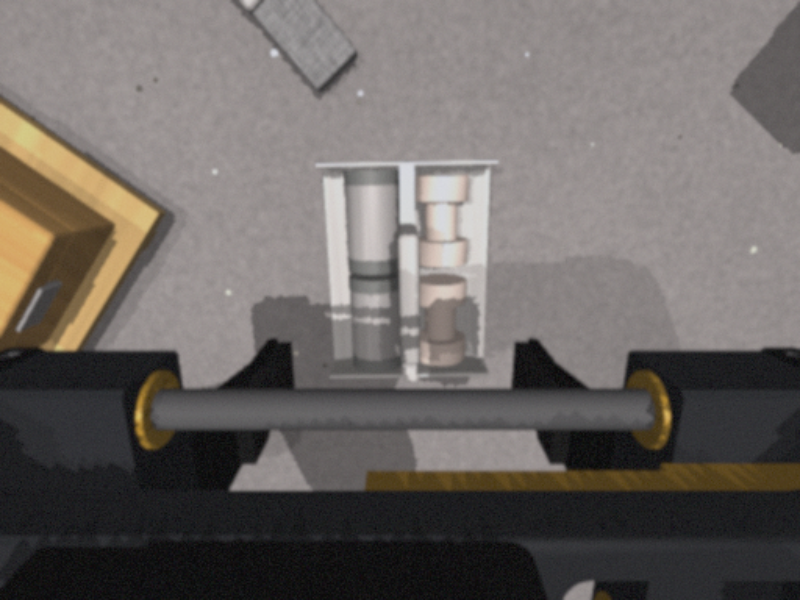

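The wrist view shows the carrier upright in the frame. Its end-wall tops run (317,165)–(498,162) and (330,377)–(487,375), and the divider and handle run along column 407–412. The tubes are on the left and the plugs on the right.

```bash
python3 - <<'E'
from h import *
import pickle
f,g,s=pickle.load(open('f1.pkl','rb'))
P=lambda u,v,z:ray(f,((u+.5)/1.5625-.5,(v+.5)/1.5625-.5),z)
a,b,c,d=[P(*q,.05) for q in [(317,164),(498,161),(330,377),(487,375)]]
print(np.array([a,b,c,d]).round(4), 'far mid',((a+b)/2).round(4),'near mid',((c+d)/2).round(4),'len',np.linalg.norm((a+b-c-d)/2),np.linalg.norm(a-b))
y=(c+d-a-b)/2; print('y dir',np.degrees(np.arctan2(y[1],y[0])),'centre',((a+b+c+d)/4).round(4))
x=a-b;print('x dir',np.degrees(np.arctan2(x[1],x[0])))
print('handle line',P(408,232,.115).round(4),P(412,345,.115).round(4), 'divider far',P(407,166,.062).round(4))
im=f['color'].mean(2)
for r in [110,125,135,145,155,165,180,200]: print(r,im[r,248:276].astype(int))
E
```

```text
[[ 0.5071 -0.3343  0.05  ]
 [ 0.4117 -0.4107  0.05  ]
 [ 0.409  -0.2106  0.05  ]
 [ 0.3142 -0.2862  0.05  ]] far mid [ 0.4594 -0.3725  0.05  ] near mid [ 0.3616 -0.2484  0.05  ] len 0.15806798928614585 0.12222468613922596
y dir 128.25070673913953 centre [ 0.4105 -0.3104  0.05  ]
x dir 38.70356896584749
handle line [ 0.4364 -0.3423  0.115 ] [ 0.3928 -0.2904  0.115 ] divider far [ 0.4583 -0.3704  0.062 ]
110 [113 111 105 100  94  85 100 156 206 218 217 217 218 217 216 218 208 172
 128 113 109 110 115 115 114 118 115 114]
125 [161 157 151 146 136 119 108 150 201 217 217 216 217 216 217 217 207 172
 140 135 151 167 189 196 199 205 211 212]
135 [159 156 149 145 139 120 105 143 195 217 219 216 215 217 216 217 212 195
 172 144 124 111 109 114 129 151 176 188]
145 [162 156 153 148 139 124 100  88  94 102 100 102 104 102 101 103 106 119
 144 170 164 132 115 110 118 141 165 177]
155 [157 138 118 105  94  90 111 157 191 205 213 213 215 215 217 217 215 208
 189 161 139 136 148 151 150 152 152 156]
165 [138 118  97  89  82  76  95 138 179 203 211 214 212 214 216 217 216 210
 192 163 138 148 165 168 177 181 186 189]
180 [ 96  83  67  65  69  61  71 109 152 172 184 185 187 192 192 196 198 192
 179 156 126 115 115 116 114 116 114 114]
200 [ 95  93  91  92  91  89  83 102 134 159 176 182 186 187 188 189 193 184
 169 152 126 117 110 105  99  99 107 113]
```

```bash
python3 -c "
from h import *
go([.4107,-.3102,.083],toteR(38.4))"
```

```text
turn [ 0.  -0.  -0.6] shift [-1.000e-01  5.600e+00  1.176e+02] t 1.55 j [ 0.8   0.12 -0.27  1.76  0.03  1.26 -1.96]
```

In the tool's units: 117.6 mm / 750 = 0.1568, 5.6 mm / 750 = 0.0075, -0.6 degrees / 120 = -0.005.

Emit:
{"op": "arm_command", "data": {"targets": [[[0,0,-0.005],[0,0.0075,0],1],[[0,0,-0.005],[0,0.0075,0.0267],1],[[0,0,-0.005],[0,0.0075,0.06],1],[[0,0,-0.005],[0,0.0075,0.0933],1],[[0,0,-0.005],[0,0.0075,0.1267],1],[[0,0,-0.005],[0,0.0075,0.1493],1],[[0,0,-0.005],[0,0.0075,0.1568],1],[[0,0,-0.005],[0,0.0075,0.1568],1]]}}

```text
time_s: 2.35
position: [0.4107, -0.3096, 0.0826]
tcp_rot: [3.141, 0.001, -0.899]
contact_force: [1.0, 0.0, 0.2]
gripper_width: 1.0
gripper_force: 0.0
```

Emit:
{"op": "arm_command", "data": {"targets": [[[0,0,0],[0,0,0],-1],[[0,0,0],[0,0,0],-1],[[0,0,0],[0,0,0],-1],[[0,0,0],[0,0,0],-1],[[0,0,0],[0,0,0],-1],[[0,0,0],[0,0,0],-1],[[0,0,0],[0,0,0],-1],[[0,0,0],[0,0,0],-1],[[0,0,0],[0,0,0],-1],[[0,0,0],[0,0,0],-1]], "squeeze": 45}}

```text
time_s: 3.35
position: [0.4113, -0.3095, 0.083]
tcp_rot: [3.142, -0.0, -0.899]
contact_force: [0.3, 0.0, -0.1]
gripper_width: 0.174
gripper_force: 0.0
```

Still closing (0.17 ≈ 15 mm); wait a bit, then lift.

Emit:
{"op": "arm_command", "data": {"targets": [[[0,0,0],[0,0,0],-1],[[0,0,0],[0,0,0],-1],[[0,0,0],[0,0,0],-1],[[0,0,0],[0,0,0],-1],[[0,0,0],[0,0,0],-1],[[0,0,0],[0,0,0],-1]]}}

```text
time_s: 3.95
position: [0.4115, -0.3093, 0.0829]
tcp_rot: [-3.141, 0.0, -0.899]
contact_force: [2.6, 2.4, -2.7]
gripper_width: 0.137
gripper_force: 45.0
```

In the tool's units: -230 mm / 750 = -0.3067, -220 mm / 750 = -0.2933.

Emit:
{"op": "arm_command", "data": {"targets": [[[0,0,0],[0,0,-0.0067],-1],[[0,0,0],[0,0,-0.016],-1],[[0,0,0],[0,0,-0.0267],-1],[[0,0,0],[0,0,-0.0467],-1],[[0,0,0],[0,0,-0.0733],-1],[[0,0,0],[0,0,-0.1067],-1],[[0,0,0],[0,0,-0.14],-1],[[0,0,0],[0,0,-0.1733],-1],[[0,0,0],[0,0,-0.2067],-1],[[0,0,0],[0,0,-0.24],-1],[[0,0,0],[0,0,-0.2733],-1],[[0,0,0],[0,0,-0.2933],-1],[[0,0,0],[0,0,-0.3067],-1],[[0,0,0],[0,0,-0.3067],-1]]}}

```text
time_s: 5.35
position: [0.4115, -0.3097, 0.3143]
tcp_rot: [-3.141, -0.002, -0.899]
contact_force: [-0.8, 0.5, -8.3]
gripper_width: 0.135
gripper_force: 45.0
```

```bash
python3 - <<'E'
from h import *
o=manip.get_obs(); print(o)
f=grab('wrist')
cv2.imwrite('pics/w2.png',f['color'][:,:,::-1])
for p in ([.415,.0,.313],[.43,.25,.313],[.43,.332,.25]): go(p,toteR(170.7))
E
```

```text
{'time_s': 5.35, 'joint_positions': array([ 0.80440516,  0.0665964 , -0.26097939,  1.58667136,  0.01758938,
        1.48865545, -1.927555  ]), 'joint_vel': array([-0.00092716,  0.01741924, -0.00071393,  0.04268403, -0.0022306 ,
       -0.02742661, -0.00212138]), 'tau': array([ 1.00896663e-01, -4.86483943e+01, -4.68937140e-01, -4.45971930e+01,
        6.29560775e-03,  3.67809869e-01,  1.23944852e-02]), 'position': array([ 0.41146031, -0.30970224,  0.31425912]), 'tcp_rot': array([-3.14125688e+00, -1.93461046e-03, -8.99327629e-01]), 'contact_force': array([-0.83045717,  0.4760852 , -8.27573585]), 'torque': array([ 0.05473964,  0.01407806, -0.01084456]), 'gripper_force': 44.99906768091023, 'gripper_width': 0.13492546726552132}
turn [   0.    -0.  -132.2] shift [-2.399e+02 -1.956e+02 -1.000e-01] t 5.4 j [ 0.8   0.07 -0.26  1.59  0.02  1.49 -1.93]
turn [   0.    -0.  -132.2] shift [-4.263e+02 -3.629e+02 -2.000e-01] t 5.4 j [ 0.8   0.07 -0.26  1.59  0.02  1.49 -1.93]
turn [   0.    -0.  -132.2] shift [-490.5 -413.9   62.8] t 5.4 j [ 0.8   0.07 -0.26  1.59  0.02  1.49 -1.93]
```

View pics/w2.png

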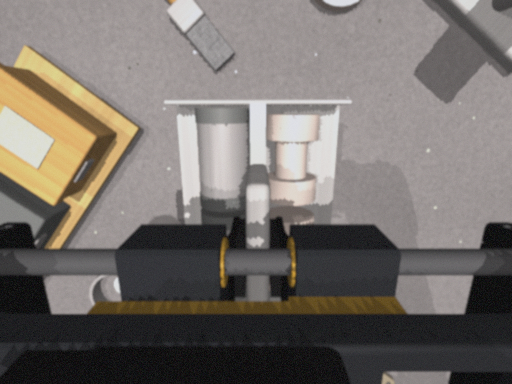

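The wrist view shows the carrier hanging straight from the closed fingers (handle at about (258,195)) with its contents in place. Next, swing across in two gentle legs.

In the tool's units: -239 mm / 750 = -0.3187, -212 mm / 750 = -0.2827, -66 degrees / 120 = -0.55.

Emit:
{"op": "arm_command", "data": {"targets": [[[0,0,-0.0058],[-0.0027,-0.0027,0],-1],[[0,0,-0.0167],[-0.008,-0.0093,0],-1],[[0,0,-0.0333],[-0.0173,-0.0187,0],-1],[[0,0,-0.055],[-0.028,-0.032,0],-1],[[0,0,-0.0833],[-0.0427,-0.048,0],-1],[[0,0,-0.1167],[-0.06,-0.0667,0],-1],[[0,0,-0.15],[-0.076,-0.0867,0],-1],[[0,0,-0.1833],[-0.0933,-0.1053,0],-1],[[0,0,-0.2167],[-0.1107,-0.124,0],-1],[[0,0,-0.25],[-0.1267,-0.144,0],-1],[[0,0,-0.2833],[-0.144,-0.1627,0],-1],[[0,0,-0.3167],[-0.1613,-0.1813,0],-1],[[0,0,-0.35],[-0.1787,-0.2013,0],-1],[[0,0,-0.3833],[-0.1947,-0.22,0],-1],[[0,0,-0.4167],[-0.212,-0.2387,0],-1],[[0,0,-0.45],[-0.2293,-0.2587,0],-1],[[0,0,-0.4833],[-0.2453,-0.2773,0],-1],[[0,0,-0.5083],[-0.26,-0.2933,0],-1],[[0,0,-0.5333],[-0.272,-0.3053,0],-1],[[0,0,-0.55],[-0.2827,-0.3187,0],-1]]}}

```text
time_s: 7.4
position: [0.4665, 0.006, 0.3129]
tcp_rot: [3.141, 0.0, 0.256]
contact_force: [-0.3, -0.5, -7.9]
gripper_width: 0.134
gripper_force: 45.0
```

```bash
python3 -c "
from h import *
go([.46,.32,.28],toteR(170.7))"
```

```text
turn [  0.   0. -66.] shift [  73.2 -305.4   32.8] t 7.4 j [ 0.49 -0.03 -0.58  1.68 -0.02  1.48 -1.4 ]
```

In the tool's units: -305 mm / 750 = -0.4067, -294 mm / 750 = -0.392, -66 degrees / 120 = -0.55.

Emit:
{"op": "arm_command", "data": {"targets": [[[0,0,-0.0058],[0.0013,-0.004,0],-1],[[0,0,-0.0167],[0.0027,-0.012,0],-1],[[0,0,-0.0333],[0.0053,-0.024,0],-1],[[0,0,-0.055],[0.0093,-0.04,0],-1],[[0,0,-0.0833],[0.0147,-0.0613,0],-1],[[0,0,-0.1167],[0.02,-0.0853,0],-1],[[0,0,-0.15],[0.0267,-0.1093,0],-1],[[0,0,-0.1833],[0.032,-0.1347,0],-1],[[0,0,-0.2167],[0.0373,-0.1587,0],-1],[[0,0,-0.25],[0.044,-0.1827,0.0013],-1],[[0,0,-0.2833],[0.0493,-0.208,0.0027],-1],[[0,0,-0.3167],[0.056,-0.232,0.0053],-1],[[0,0,-0.35],[0.0613,-0.256,0.008],-1],[[0,0,-0.3833],[0.0667,-0.2813,0.012],-1],[[0,0,-0.4167],[0.0733,-0.3053,0.0173],-1],[[0,0,-0.45],[0.0787,-0.3293,0.024],-1],[[0,0,-0.4833],[0.0853,-0.3547,0.0307],-1],[[0,0,-0.5083],[0.0893,-0.3747,0.036],-1],[[0,0,-0.5333],[0.0933,-0.392,0.04],-1],[[0,0,-0.55],[0.0973,-0.4067,0.044],-1]]}}

```text
time_s: 9.4
position: [0.4608, 0.3198, 0.2795]
tcp_rot: [-3.141, 0.0, 1.408]
contact_force: [0.0, -0.6, -8.5]
gripper_width: 0.133
gripper_force: 45.0
```

```bash
python3 - <<'E'
from h import *
f=grab('wrist'); g=grab('scene')
import pickle; pickle.dump((f,g),open('f3.pkl','wb'))
cv2.imwrite('pics/w3.png',np.hstack([cv2.resize(f['color'],(400,300)),cv2.resize(g['color'][90:285,200:460],(400,300))])[:,:,::-1])
def tip(th,edge=.035,z=.06):
    a=np.radians(-9.3); px=np.array([np.cos(a),np.sin(a),0]); t=np.radians(th)
    ot=np.array([.411,.328,0])+px*(edge+.062*np.cos(t))+[0,0,z+.062*np.sin(t)]
    p=ot-px*.083*np.sin(t)+[0,0,.083*np.cos(t)]
    print(th,p.round(3)); go(p,toteR(170.7,th))
for th in (0,13,20,28,36): tip(th)
E
```

```text
0 [0.507 0.312 0.143]
turn [-0.1 -0.  -0. ] shift [ -0.5  47.3 136.3] t 9.5 j [ 0.06  0.28 -0.91  1.51  0.22  1.46 -1.01]
13 [0.487 0.316 0.155]
turn [-13.1  -0.   -0. ] shift [ -0.5  27.  124.5] t 9.5 j [ 0.06  0.28 -0.91  1.51  0.22  1.46 -1.01]
20 [0.475 0.318 0.159]
turn [-20.1  -0.   -0. ] shift [ -0.5  15.2 120.1] t 9.5 j [ 0.06  0.28 -0.91  1.51  0.22  1.46 -1.01]
28 [0.461 0.32  0.162]
turn [-28.1  -0.   -0. ] shift [ -0.5   1.1 116.9] t 9.5 j [ 0.06  0.28 -0.91  1.51  0.22  1.46 -1.01]
36 [0.447 0.322 0.164]
turn [-36.1  -0.   -0. ] shift [ -0.5 -13.3 115.8] t 9.5 j [ 0.06  0.28 -0.91  1.51  0.22  1.46 -1.01]
```

View pics/w3.png

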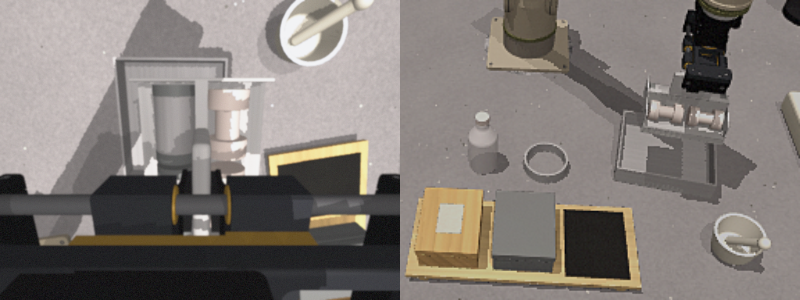

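The wrist view (left) shows the pan's far rim corners at about (118,60) and (230,58) under the carrier, aligned with it, and the mat at lower right. I'll check the pan position and descend to 13° tilt.

```bash
python3 - <<'E'
from h import *
import pickle; f,g=pickle.load(open('f3.pkl','rb'))
P=lambda u,v,z:ray(f,((u+.5)*1.28-.5,(v+.5)*1.28-.5),z).round(4)
a,b=P(117,60,.048),P(231,58,.048); print(a,b,np.linalg.norm(a-b))
w=np.radians(-9.3); c=(a+b)/2-.11*np.array([-np.sin(w),np.cos(w),0]); print('pan centre',c, 'yaw',np.degrees(np.arctan2(*(b-a)[1::-1])))
E
```

```text
[0.3405 0.4526 0.048 ] [0.5276 0.4251 0.048 ] 0.18911017952505882
pan centre [0.41627358 0.33029587 0.048     ] yaw -8.361478010397983
```

In the tool's units: 124 mm / 750 = 0.1653, 123 mm / 750 = 0.164, -13 degrees / 120 = -0.1083.

Emit:
{"op": "arm_command", "data": {"targets": [[[0,0,0],[0,0.0027,0.0067],-1],[[0,0,0],[0,0.0067,0.02],-1],[[0,0,0],[0,0.0107,0.0373],-1],[[0,0,0],[0,0.0147,0.056],-1],[[-0.0083,0,0],[0,0.0187,0.0747],-1],[[-0.0167,0,0],[0,0.0227,0.0933],-1],[[-0.0333,0,0],[0,0.0267,0.1107],-1],[[-0.05,0,0],[0,0.0307,0.1267],-1],[[-0.0667,0,0],[0,0.0333,0.1413],-1],[[-0.0833,0,0],[0,0.0347,0.152],-1],[[-0.1,0,0],[0,0.036,0.16],-1],[[-0.1083,0,0],[0,0.036,0.164],-1],[[-0.1083,0,0],[0,0.036,0.1653],-1],[[-0.1083,0,0],[0,0.036,0.1653],-1]]}}

```text
time_s: 10.9
position: [0.4875, 0.314, 0.1557]
tcp_rot: [2.916, 0.0, 1.404]
contact_force: [0.6, -0.5, -8.0]
gripper_width: 0.138
gripper_force: 45.0
```

```bash
python3 - <<'E'
from h import *
def tip(th,edge=.035,z=.06):
    a=np.radians(-9.3); px=np.array([np.cos(a),np.sin(a),0]); t=np.radians(th)
    ot=np.array([.416,.330,0])+px*(edge+.062*np.cos(t))+[0,0,z+.062*np.sin(t)]
    p=ot-px*.083*np.sin(t)+[0,0,.083*np.cos(t)]
    print(th,p.round(3)); go(p,toteR(170.7,th))
for th in (13,20,28,36): tip(th)
E
```

```text
13 [0.492 0.318 0.155]
turn [-0.1  0.1 -0.2] shift [4.2 3.3 1.6] t 10.9 j [-0.01  0.28 -0.86  1.79  0.45  1.09 -1.19]
20 [0.48  0.32  0.159]
turn [-7.1  0.1 -0.2] shift [ 4.2 -7.3 -5.3] t 10.9 j [-0.01  0.28 -0.86  1.79  0.45  1.09 -1.19]
28 [0.466 0.322 0.162]
turn [-15.1   0.1  -0.2] shift [  4.1 -20.3 -11.6] t 10.9 j [-0.01  0.28 -0.86  1.79  0.45  1.09 -1.19]
36 [0.452 0.324 0.164]
turn [-23.1   0.1  -0.2] shift [  4.1 -34.1 -16. ] t 10.9 j [-0.01  0.28 -0.86  1.79  0.45  1.09 -1.19]
```

In the tool's units: -25 mm / 750 = -0.0333, -11.6 mm / 750 = -0.0155, -18 degrees / 120 = -0.15.

Emit:
{"op": "arm_command", "data": {"targets": [[[-0.0167,0,0],[0.0013,0,0],-1],[[-0.0333,0,0],[0.0027,-0.004,-0.0027],-1],[[-0.05,0,0],[0.004,-0.008,-0.0053],-1],[[-0.0667,0,0],[0.0053,-0.012,-0.008],-1],[[-0.0792,0,0],[0.0053,-0.0147,-0.0093],-1],[[-0.0917,0,0],[0.0053,-0.0187,-0.0107],-1],[[-0.1,0,0],[0.0053,-0.02,-0.012],-1],[[-0.1083,0,0],[0.0053,-0.0227,-0.0133],-1],[[-0.1167,0,0],[0.0053,-0.0247,-0.0147],-1],[[-0.125,0,0],[0.0053,-0.0267,-0.0155],-1],[[-0.1333,0,0],[0.0053,-0.0293,-0.0163],-1],[[-0.1417,0,0],[0.0053,-0.0313,-0.0171],-1],[[-0.15,0,0],[0.0053,-0.0333,-0.0176],-1],[[-0.15,0,0],[0.0053,-0.0333,-0.0176],-1],[[-0.15,0,0],[0.0053,-0.0333,-0.0176],-1]]}}

```text
time_s: 12.4
position: [0.4611, 0.3228, 0.1631]
tcp_rot: [2.601, 0.0, 1.405]
contact_force: [1.3, -0.1, -4.9]
gripper_width: 0.135
gripper_force: 45.0
```

```bash
python3 - <<'E'
from h import *
s=grab('side'); g=grab('scene')
cv2.imwrite('pics/t1.png',np.hstack([cv2.resize(s['color'][95:185,180:300],(400,300),interpolation=2),cv2.resize(g['color'][120:240,310:470],(400,300),interpolation=2)])[:,:,::-1])
print(manip.get_obs()['joint_positions'])
E
```

```text
[-0.15294596  0.12555764 -0.87431452  1.99579666  0.73824498  0.97799771
 -1.57881669]
```

View pics/t1.png

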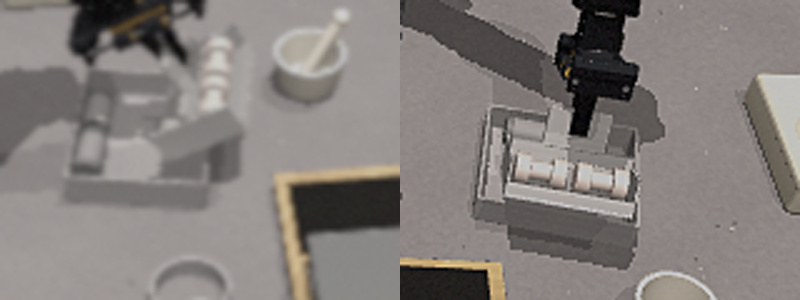

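Both views show the carrier tipped with the plugs in their bay. The tubes lie in the pan along its left side (side crop, (92,125)), and the load dropped by about 3 N, which matches two tubes. Next, raise and level.

```bash
python3 - <<'E'
from h import *
go([.462,.322,.22],toteR(170.7,25))
go([.466,.320,.30],toteR(170.7,0))
E
```

```text
turn [ 6.   0.1 -0.2] shift [ -0.6  29.8 -48.3] t 12.5 j [-0.15  0.13 -0.87  2.    0.74  0.98 -1.58]
turn [31.   0.1 -0.2] shift [  -1.9   74.7 -114.7] t 12.5 j [-0.15  0.13 -0.87  2.    0.74  0.98 -1.58]
```

In the tool's units: -115 mm / 750 = -0.1533, -113 mm / 750 = -0.1507, 12.5 degrees / 120 = 0.1042.

Emit:
{"op": "arm_command", "data": {"targets": [[[0,0,0],[0,0.0027,-0.0053],-1],[[0.0083,0,0],[0,0.008,-0.0133],-1],[[0.0167,0,0],[0,0.016,-0.0253],-1],[[0.025,0,0],[0,0.024,-0.0387],-1],[[0.0375,0,0],[0,0.032,-0.052],-1],[[0.05,0,0],[0,0.04,-0.064],-1],[[0.0667,0,0],[0,0.0467,-0.0733],-1],[[0.0833,0,0],[0,0.0533,-0.0827],-1],[[0.1042,0,0],[0,0.06,-0.0933],-1],[[0.125,0,0],[0,0.0667,-0.1027],-1],[[0.15,0,0],[0,0.0733,-0.1133],-1],[[0.175,0,0],[0,0.08,-0.1227],-1],[[0.2,0,0],[-0.0013,0.0853,-0.132],-1],[[0.2208,0,0],[-0.0013,0.0907,-0.14],-1],[[0.2417,0,0],[-0.0027,0.096,-0.1467],-1],[[0.2525,0,-0.0008],[-0.0027,0.0987,-0.1507],-1],[[0.2583,0,-0.0017],[-0.0027,0.1,-0.1533],-1],[[0.2583,0,-0.0017],[-0.0027,0.1,-0.1533],-1]]}}

```text
time_s: 14.3
position: [0.4661, 0.3199, 0.3004]
tcp_rot: [3.141, 0.001, 1.408]
contact_force: [-0.3, 0.4, -5.7]
gripper_width: 0.134
gripper_force: 45.0
```

```bash
python3 - <<'E'
from h import *
s=grab('side')
# tubes check: pan floor warp not needed, save crop
cv2.imwrite('pics/pan.png',cv2.resize(s['color'][95:185,180:300],(480,360),interpolation=2)[:,:,::-1])
go([.672,.153,.25],toteR(90))
E
```

```text
turn [ 0.1  0.  80.7] shift [-131.5  230.5   50.5] t 14.35 j [ 0.    0.26 -0.83  1.46  0.2   1.5  -0.99]
```

In the tool's units: 230.5 mm / 750 = 0.3073, -131.5 mm / 750 = -0.1753, 80.7 degrees / 120 = 0.6725.

Emit:
{"op": "arm_command", "data": {"targets": [[[0,0,0.0083],[-0.0013,0.004,0],-1],[[0,0,0.025],[-0.0053,0.0107,0],-1],[[0,0,0.05],[-0.012,0.0213,0.0013],-1],[[0,0,0.0833],[-0.0213,0.036,0.0027],-1],[[0,0,0.125],[-0.032,0.056,0.0053],-1],[[0,0,0.1667],[-0.0427,0.076,0.008],-1],[[0,0,0.2083],[-0.0533,0.0947,0.012],-1],[[0,0,0.25],[-0.0653,0.1147,0.016],-1],[[0,0,0.2917],[-0.076,0.1333,0.02],-1],[[0,0,0.3333],[-0.0867,0.152,0.024],-1],[[0,0,0.375],[-0.0973,0.172,0.028],-1],[[0,0,0.4167],[-0.108,0.1907,0.0333],-1],[[0,0,0.4583],[-0.12,0.2093,0.0387],-1],[[0,0,0.5],[-0.1307,0.228,0.044],-1],[[0,0,0.5417],[-0.1413,0.248,0.0493],-1],[[0,0,0.5833],[-0.152,0.2667,0.0547],-1],[[0,0,0.6167],[-0.1613,0.2827,0.06],-1],[[0,0,0.6458],[-0.168,0.296,0.064],-1],[[0,0,0.6667],[-0.1733,0.3053,0.0667],-1],[[0,0,0.6725],[-0.1753,0.3073,0.0673],-1]]}}

```text
time_s: 16.35
position: [0.6726, 0.1513, 0.249]
tcp_rot: [3.139, 0.001, -0.004]
contact_force: [-0.3, 0.1, -6.4]
gripper_width: 0.127
gripper_force: 45.0
```

```bash
python3 - <<'E'
from h import *
import pickle
f=grab('wrist'); g=grab('scene'); s=grab('side'); pickle.dump((f,g,s),open('f4.pkl','wb'))
im=np.zeros((600,800,3),np.uint8)
im[:375,:500]=cv2.resize(f['color'],(500,375)); im[:375,500:]=cv2.resize(s['color'][95:170,200:260],(300,375),interpolation=2)
im[375:,:300]=cv2.resize(g['color'][145:265,270:430],(300,225))
cv2.imwrite('pics/w5.png',im[:,:,::-1]); print(manip.get_obs()['joint_positions'].round(2),manip.get_obs()['position'])
E
```

```text
[ 0.02  0.51 -0.48  1.2   0.23  1.48 -2.  ] [0.67181455 0.15287256 0.24993996]
```

View pics/w5.png

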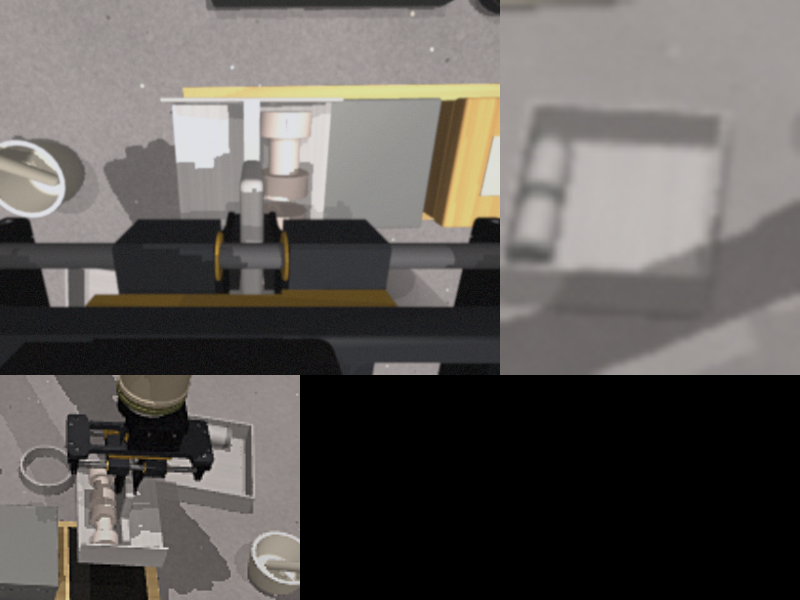

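Side crop shows both tubes lying end to end in the pan ((540,200)). Wrist view shows the carrier above the mat, with the shelf's back edge at row ~91 and its back-left corner at about (184,90). I'll measure the shelf and mat from the stored wrist frames.

```bash
python3 - <<'E'
from h import *
import pickle
f4=pickle.load(open('f4.pkl','rb'))[0]; f3=pickle.load(open('f3.pkl','rb'))[0]; f1=pickle.load(open('f1.pkl','rb'))[0]
def wood(f,box):
    x0,x1,y0,y1=box; h=cv2.cvtColor(f['color'],cv2.COLOR_RGB2HSV); m=cv2.inRange(h,(12,70,90),(32,255,255)); k=np.zeros_like(m); k[y0:y1,x0:x1]=m[y0:y1,x0:x1]; return k
# f4 back edge: topmost wood pixel per column
m=wood(f4,(170,512,75,105))
cols=[c for c in range(190,505,5) if m[:,c].any()]
pts=[ (c,np.argmax(m[:,c]>0)-.5) for c in cols]
W=np.array([ray(f4,p,.03) for p in pts]); k=np.polyfit(W[:,1],W[:,0],1); r=W[:,0]-np.polyval(k,W[:,1]); print('f4 back edge x@y.15',np.polyval(k,.15),'slope',k[0],'rms',r.std())
xs=np.where(m.any(0))[0]; c=xs.min(); print('f4 corner',c,np.where(m[:,c])[0],ray(f4,(c-.5,np.argmax(m[:,c]>0)),.03))
print('rows left', [(c,np.where(m[:,c])[0][[0,-1]]) for c in xs[:6]])
# f3 : mat mask and shelf mask
m=wood(f3,(335,480,175,310)); c=max(cv2.findContours(m,0,1)[0],key=cv2.contourArea); a=cv2.approxPolyDP(cv2.convexHull(c),2,True)[:,0]
print('f3 shelf');[print(p,ray(f3,p,.03).round(4)) for p in a]
k=(f3['color'].max(2)<45).astype(np.uint8); k[:,:345]=0;k[:170]=0;k[255:]=0;k[:,475:]=0
c=max(cv2.findContours(k,0,1)[0],key=cv2.contourArea); a=cv2.approxPolyDP(c,3,True)[:,0]
print('f3 mat');[print(p,ray(f3,p,.033).round(4)) for p in a]
m=wood(f1,(0,110,55,240)); c=max(cv2.findContours(m,0,1)[0],key=cv2.contourArea); a=cv2.approxPolyDP(cv2.convexHull(c),2,True)[:,0]
print('f1 shelf');[print(p,ray(f1,p,.03).round(4)) for p in a]
E
```

```text
f4 back edge x@y.15 0.7701139045440183 slope -0.006766303778166786 rms 0.0003532323482297904
f4 corner 187 [90 91 92 93 94 95 97] [0.76818436 0.23928127 0.03      ]
rows left [(np.int64(187), array([90, 97])), (np.int64(188), array([90, 98])), (np.int64(189), array([90, 99])), (np.int64(190), array([89, 99])), (np.int64(191), array([89, 99])), (np.int64(192), array([89, 99]))]
f3 shelf
[470 180] [0.7683 0.2386 0.03  ]
[468 249] [0.7697 0.123  0.03  ]
[345 224] [0.5787 0.1978 0.03  ]
[343 198] [0.579  0.2409 0.03  ]
[454 180] [0.7447 0.2425 0.03  ]
f3 mat
[345 226] [0.5776 0.1959 0.033 ]
[346 250] [0.576  0.1544 0.033 ]
[397 248] [0.6562 0.1449 0.033 ]
[373 224] [0.6207 0.1923 0.033 ]
f1 shelf
[ 0 62] [ 0.7085 -0.2345  0.03  ]
[105 135] [ 0.5802 -0.2355  0.03  ]
[ 48 224] [ 0.5819 -0.094   0.03  ]
[ 30 224] [ 0.5998 -0.0801  0.03  ]
[  0 216] [ 0.6342 -0.0671  0.03  ]
```

```bash
python3 - <<'E'
from h import *
import pickle
f=pickle.load(open('f4.pkl','rb'))[0]
P=lambda u,v,z:ray(f,((u+.5)*1.024-.5,(v+.5)*1.024-.5),z)
print('case',P(438,98,.097),P(424,227,.097))
a,b=P(162,99.5,.217),P(343,99.5,.217); print('wall',a,b,np.linalg.norm(a-b),'mid',(a+b)/2)
print(manip.get_obs()['tcp_rot'])
# divider at far wall z=.05+.167 and handle
c=cv2.resize(f['color'],None,fx=1,fy=1)
go([.675,.152,.125],toteR(90.4))
E
```

```text
case [ 0.75297298 -0.05275153  0.097     ] [ 0.60088027 -0.06283444  0.097     ]
wall [0.75034419 0.20959412 0.217     ] [0.7498696  0.08824139 0.217     ] 0.12135366184923213 mid [0.7501069  0.14891776 0.217     ]
[ 3.14059981e+00  2.75824254e-04 -1.15010847e-06]
turn [ 0.1  0.  -0.4] shift [  3.2   0.7 124.9] t 16.5 j [ 0.02  0.51 -0.48  1.2   0.23  1.48 -2.  ]
```

```bash
python3 - <<'E'
from h import *
import pickle
# in-tool-frame wall check using camera pose relative to tool (camera fixed on the hand)
f=pickle.load(open('f4.pkl','rb'))[0]; f1=pickle.load(open('f1.pkl','rb'))[0]
o=manip.get_obs(); R=Ro.from_euler('xyz',o['tcp_rot']).as_matrix(); T=o['position']
Rc=f['R']@R; tc=f['R']@T+f['t']   # tool point -> camera
def tr(u,v,z):  # tool plane z
    d=Rc.T@np.linalg.inv(f['K'])@np.array([u,v,1]); c=-Rc.T@tc; return c+d*(z-c[2])/d[2]
w2=cv2.imread('pics/w2.png').astype(int).mean(2); w4=f['color'].mean(2)
for n,im in (('w2',w2),('w4',w4)):
    for r in (101,102,103): print(n,r,'L',im[r,155:180].astype(int),'R',im[r,340:356].astype(int))
for n,a,b in (('w2',(165,102),(350,101)),('w4',(165.5,102),(351,102))):
    A,B=tr(*a,.033),tr(*b,.033); print(n,((A+B)/2*1000).round(1),((A-B)*1000).round(1))
E
```

```text
w2 101 L [156 156 158 161 160 157 155 155 170 195 215 217 217 215 218 218 217 216
 217 216 218 217 217 216 216] R [219 221 220 219 219 220 221 220 219 220 217 196 169 156 156 158]
w2 102 L [157 157 159 160 160 158 153 158 171 199 217 217 216 219 218 217 218 219
 219 220 217 218 217 217 218] R [213 215 214 216 214 216 217 214 216 214 210 191 165 155 156 155]
w2 103 L [158 159 159 160 160 159 155 157 167 182 196 199 200 199 200 197 200 196
 197 197 196 199 200 197 195] R [182 187 183 187 187 186 185 184 189 187 188 171 155 154 155 159]
w4 101 L [156 158 159 155 155 153 154 157 167 195 214 216 216 217 217 216 216 217
 217 216 217 215 216 217 217] R [220 220 220 220 220 220 218 219 218 219 214 197 163 153 147 151]
w4 102 L [158 157 159 157 157 155 154 156 168 193 215 219 220 219 218 218 219 218
 219 219 219 220 219 219 218] R [219 217 219 217 219 218 216 216 217 217 212 187 153 139 137 136]
w4 103 L [155 158 156 158 155 152 157 153 163 179 197 204 201 202 204 202 202 201
 204 201 200 200 200 201 200] R [199 198 195 199 199 195 193 192 189 191 189 170 153 146 148 150]
w2 [78.6  3.2 33. ] [  -0.2 -121.1    0. ]
w4 [78.2  3.7 33. ] [   0.5 -121.5    0. ]
```

The wall offset is the same before and after tipping, so there's no slip, only about 3 mm of lateral camera bias. Corrected mat centre ≈ (0.675, 0.154), yaw 0.4°. First stage of the descent:

In the tool's units: 100 mm / 750 = 0.1333, 98 mm / 750 = 0.1307, -0.4 degrees / 120 = -0.0033.

Emit:
{"op": "arm_command", "data": {"targets": [[[0,0,-0.0033],[0.0013,0,0.0067],-1],[[0,0,-0.0033],[0.004,-0.0013,0.02],-1],[[0,0,-0.0033],[0.0053,-0.0013,0.04],-1],[[0,0,-0.0033],[0.0053,-0.0013,0.06],-1],[[0,0,-0.0033],[0.0053,-0.0013,0.08],-1],[[0,0,-0.0033],[0.0053,-0.0013,0.0973],-1],[[0,0,-0.0033],[0.0053,-0.0013,0.112],-1],[[0,0,-0.0033],[0.0053,-0.0013,0.1227],-1],[[0,0,-0.0033],[0.0053,-0.0013,0.1307],-1],[[0,0,-0.0033],[0.0053,-0.0013,0.1333],-1],[[0,0,-0.0033],[0.0053,-0.0013,0.1333],-1]]}}

```text
time_s: 17.6
position: [0.6761, 0.1537, 0.1501]
tcp_rot: [3.141, -0.0, 0.006]
contact_force: [-0.0, -0.6, -5.2]
gripper_width: 0.135
gripper_force: 45.0
```

```bash
python3 - <<'E'
from h import *
f=grab('wrist'); g=grab('scene')
im=np.zeros((400,800,3),np.uint8)
im[:,:400]=cv2.resize(f['color'][80:240,130:290],(400,400),interpolation=2); im[:,400:]=cv2.resize(g['color'][185:285,260:360],(400,400),interpolation=2)
cv2.imwrite('pics/w6.png',im[:,:,::-1]); go([.676,.154,.1165],toteR(90.4)); 
c=Ro.from_euler('xyz',manip.get_obs()['tcp_rot'])
for X in ([.675,.154,.033],):
  for dx in(-.08,.08):
    for dy in (-.064,.064): print(proj(g,np.array(X)+[dx,dy,0]).round(1))
E
```

```text
turn [ 0. -0. -0.] shift [-0.3 -0.2 34.1] t 17.7 j [ 0.03  0.57 -0.47  1.33  0.26  1.31 -2.01]
[305.1 224.5]
[343.6 226.5]
[305.9 267.5]
[348.1 270. ]
```

View pics/w6.png

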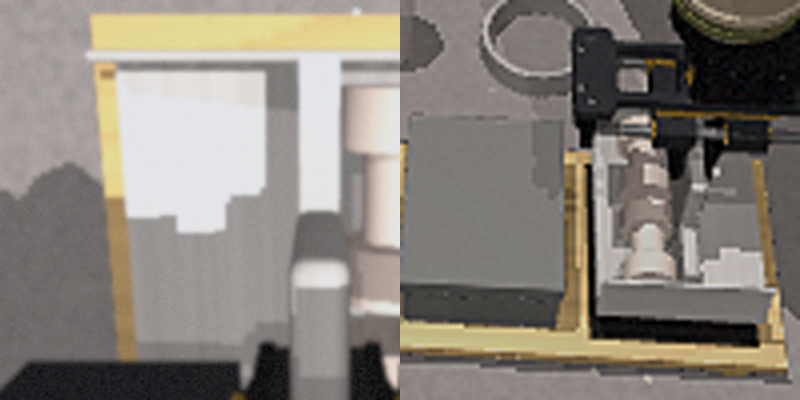

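The scene crop (right) shows the carrier square above the mat with a gap to the grey case (case edge at 565, carrier at 598). The wrist crop shows it parallel with the shelf's end and back edges. Lower it.

In the tool's units: 34 mm / 750 = 0.0453, 33 mm / 750 = 0.044.

Emit:
{"op": "arm_command", "data": {"targets": [[[0,0,0],[0,-0.0013,0.0067],-1],[[0,0,0],[0,-0.0013,0.016],-1],[[0,0,0],[0,-0.0013,0.0253],-1],[[0,0,0],[0,-0.0013,0.0333],-1],[[0,0,0],[0,-0.0013,0.0387],-1],[[0,0,0],[0,-0.0013,0.042],-1],[[0,0,0],[0,-0.0013,0.044],-1],[[0,0,0],[0,-0.0013,0.0453],-1],[[0,0,0],[0,-0.0013,0.0453],-1],[[0,0,0],[0,-0.0013,0.0453],-1]]}}

```text
time_s: 18.7
position: [0.6761, 0.1547, 0.1162]
tcp_rot: [3.141, -0.0, 0.006]
contact_force: [0.8, 0.4, -4.9]
gripper_width: 0.13
gripper_force: 45.0
```

In the tool's units: 1 mm / 750 = 0.0013, 0.5 mm / 750 = 0.0007.

Emit:
{"op": "arm_command", "data": {"targets": [[[0,0,0],[0,0,0.0007],-1],[[0,0,0],[0,0,0.0013],-1],[[0,0,0],[0,0,0.0013],-1]]}}

```text
time_s: 19.0
position: [0.6761, 0.1546, 0.116]
tcp_rot: [3.141, -0.001, 0.006]
contact_force: [-5.0, -1.5, 4.0]
gripper_width: 0.133
gripper_force: 45.0
```

Touched down (force changed sign). Open gently, then retreat.

Emit:
{"op": "arm_command", "data": {"targets": [[[0,0,0],[0,0,0],-0.6],[[0,0,0],[0,0,0],-0.5],[[0,0,0],[0,0,0],-0.4],[[0,0,0],[0,0,0],-0.3],[[0,0,0],[0,0,0],-0.2],[[0,0,0],[0,0,0],-0.1],[[0,0,0],[0,0,0],0],[[0,0,0],[0,0,0],0],[[0,0,0],[0,0,0],0]]}}

```text
time_s: 19.9
position: [0.676, 0.1546, 0.115]
tcp_rot: [3.141, 0.0, 0.007]
contact_force: [0.6, -0.4, 0.5]
gripper_width: 0.499
gripper_force: 0.0
```

In the tool's units: -165 mm / 750 = -0.22, -160 mm / 750 = -0.2133.

Emit:
{"op": "arm_command", "data": {"targets": [[[0,0,0],[0,0,-0.0053],0],[[0,0,0],[0,0,-0.016],0],[[0,0,0],[0,0,-0.0333],0],[[0,0,0],[0,0,-0.06],0],[[0,0,0],[0,0,-0.1],0],[[0,0,0],[0,0,-0.14],0],[[0,0,0],[0,0,-0.1733],0],[[0,0,0],[0,0,-0.2],0],[[0,0,0],[0,0,-0.2133],0],[[0,0,0],[-0.0267,0,-0.22],0],[[0,0,0],[-0.0667,0,-0.22],0],[[0,0,0],[-0.1067,0,-0.22],0],[[0,0,0],[-0.1333,0,-0.22],0],[[0,0,0],[-0.1333,0,-0.22],0]]}}

```text
time_s: 21.3
position: [0.5741, 0.1547, 0.2811]
tcp_rot: [3.14, -0.001, 0.008]
contact_force: [0.9, -0.3, 0.7]
gripper_width: 0.502
gripper_force: 0.0
```

```bash
python3 - <<'E'
from h import *
import pickle
f=grab('wrist'); g=grab('scene'); s=grab('side'); pickle.dump((f,g,s),open('f7.pkl','wb'))
im=np.zeros((600,800,3),np.uint8)
im[:300,:400]=cv2.resize(f['color'],(400,300)); im[:300,400:]=cv2.resize(g['color'][200:290,250:370],(400,300),interpolation=2)
im[300:,:400]=cv2.resize(s['color'][100:205,195:335],(400,300),interpolation=2)
im[300:,400:]=cv2.resize(g['color'][130:250,310:470],(400,300),interpolation=2)
cv2.imwrite('pics/w7.png',im[:,:,::-1]); print(manip.get_obs()['position'],manip.get_obs()['gripper_width'])
E
```

```text
[0.57651328 0.15384307 0.2801362 ] 0.5028983063415509
```

View pics/w7.png

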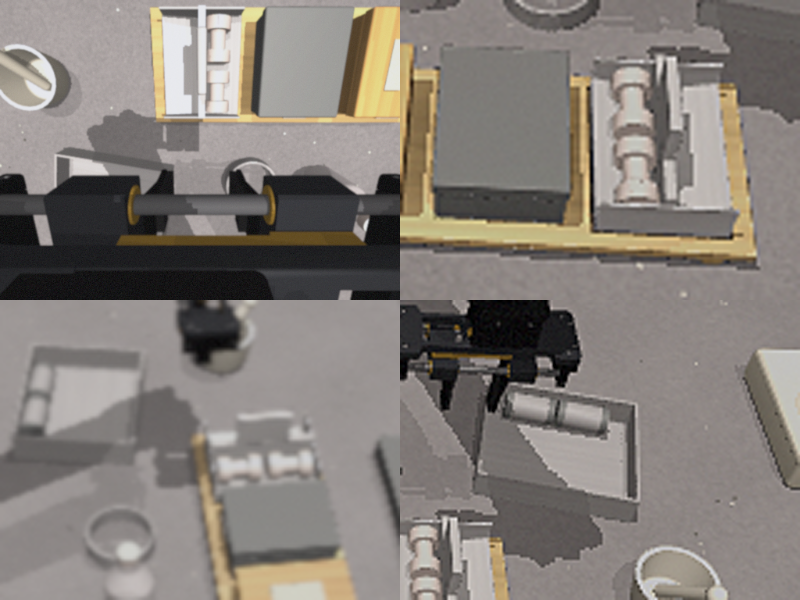

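The views show the carrier level and square on the mat, covering it, with both plugs in their bay ((632,135) top right). Its front bottom corners at native (308,269) and (350,271) match the mat's original corners (308,268) and (348,271) to about 2 px at most. Both tubes are in the pan, and the arm is clear. Handing in.

```bash
python3 -c "
from h import *
print(ticket.sign_off())"
```

```text
the job is handed in; nothing more can be done
None
```

The job is handed in (no verdict was returned): the last camera views show both tubes in the pan, both plugs still in their bay, and the carrier level and centred on its mat to about 2–3 mm, finished at about 21 s of the 59 s allowed.

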